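Stand the fallen instrument rest back up and line it up

ROBOT

A 6-joint arm with a two-finger parallel gripper is mounted at the origin on the work surface. World frame = base frame: x ahead of the robot, y to its left, z up, the work surface at z = 0. Lengths are in m, angles in degrees, forces in N, time in s.
With the tool pointing down it reaches from about 0.4 to 0.825 m from the base axis. Payload 7 kg.
Tool frame: the origin (TCP) lies at the centre of the arm's flange, where the gripper is bolted on; the fingertips stand 178 mm ahead of it and the grasp point (between the pads) lies 159 mm ahead of it (ctrl.hold_point_z is the distance from the TCP to the grasp point, in m); z points along the fingers, y is the line along which they close (so a half turn about z gives the same grasp; the last joint's range is limited). The gripper opens to 88 mm and grips with 3 to 60 N. Pads are 19 mm wide; open, the fingers measure 130 mm over their backs; the gripper's body (78 mm by 193 mm) begins 47 mm behind the grasp point.
Start: joints at [-53.852, 20.546, 0.682, 0, -70.136, -16.507], TCP at [0.227, -0.636, 0.405] pointing down, gripper open.
Joint ranges: [-176.03, 176.03], [-82.01, 121.73], [-58.28, 71.71], [-173.87, 95.51], [-174.79, -0.11], [-173.66, 173.66]. Speed limits (degrees/s): [136.94, 136.94, 172.46, 180, 180, 180].

INTERFACE

Orientations are given as [roll, pitch, yaw] about the fixed x, y, z axes, in that order (R = Rz(yaw) Ry(pitch) Rx(roll)).
In Python, from plant import ctrl gives the robot as it stands.
- The arm moves only by the shell command python3 -m inch 'ROWS'. ROWS is JSON, one flat list of numbers, 7 for each row, row after row: the closure, from 0 (fully open) to 1 (shut), then the shift along the tool's x, y, z in mm, then the turn, a rotation vector about the tool's x, y, z in degrees. In form: [hand, x, y, z, wx, wy, wz, hand, x, y, z, wx, wy, wz, ...]. A call has 1 to 5 rows; each row is the pose to reach, as a shift and turn from the pose commanded when the call began, along the tool's axes at that moment; what a row does not reach only later rows make up. A row lasts 1/10 s, in which the tool goes at most 50 mm and 8.59 degrees, less where a joint would pass 70% of its speed; a pose out of reach is approached as far as the arm can. A call with a gripper value outside its range is refused whole. The fingers move at their own pace and stop on an object; the grip force is fixed at half the most. Time passes only in rows, so rows that repeat a pose let the fingers close. It gives the time, the measured TCP pose, the force, the opening and the grip force at its end, in the units of the state.
- ctrl.get_obs(): the state, without advancing time (a new reading comes with each control period).
- ctrl.snapshot(name): name is "scene" or "top" or "wrist"; returns a dict with "frame" (384x512x3 uint8, red, green, blue), "K" (3x3 intrinsics, pixels), "R" (3x3) and "t" (3): a world point X has camera coordinates R X + t. Camera axes: x right, y down, z forward; pixel columns grow to the right and rows downward; lengths in m; the calibration is good to about 2 mm. A picture is of the moment at which its call begins. There is no depth.
- ctrl.close_job(): hands the job in; it is judged then, once.
Trained networks look in a picture, given as the dict that the camera call returned (one of the last four; its "shot" number tells which), for a name from the list of things; names that differ only in an ending like _2 or _b are one class to them, and where a whole thing is asked for, a point or a joint stands for the part that bears it (a point fixed in the world has none). Each returns a list of dicts, best first, with "p" (0 to 1); they miss things now and then, are a little off and sometimes report something else, mostly with a low value. They report only what shows in the picture. A call takes as long as a camera call. They do not tell look-alikes from the thing itself.
- ctrl.recognise(picture, thing): "location" ([x, y, z] in m, in world coordinates, good to about 4 mm: the middle of the surface that is visible of it).
- ctrl.trace(picture, thing): "pixels" (384x512 bool, what is visible of it).
- ctrl.mark_of(picture, thing): "location" ([x, y, z] in m, in world coordinates, good to about 4 mm: a listed point, or the origin of a listed thing).
The state is a dict: "clock": time; "joint_pos": joint angles; "qvel": joint speeds; "tau": joint torques, N m; "tool_pos": TCP position; "orientation": TCP orientation; "force": force on the tool from outside, world axes, zero at the start; "moment": the same for the moment, N m; "opening": finger opening in m; "gripper_force": force on a finger pad.
Only numpy, scipy, OpenCV 4.12 (cv2) and the standard library are available. Lean on these libraries where they do the work, as an engineer would, in place of code of your own. Each camera call takes 0.05 s, during which the arm holds its last target. There are 200 camera calls.

TASK

One of the two wooden instrument rests has fallen on its back. Stand it up on its foot again just by pushing on it, then push it along the bench until its back is flush against the wooden stop strip, as the other rest stands. Push only: never lift or carry it off the bench, and leave everything else where it is.

Things in the scene. Friction and masses are not known exactly. Their poses are not given: they have to be found in the camera images.
- stand: Fallen instrument rest (0.35 kg), an L (all sizes in mm): dark weighted foot 110 wide x 90 deep x 18 thick; plywood board 10 thick on the foot's rear end. Origin: mid heel (lower rear edge). x along the heel, y from heel to board top, z from heel to foot front. Fallen: it lies on the board's back, y level towards the strip, z up, foot on edge filling 0 to 18 along y. Standing: y up, z level, away from the strip.
- foot_edge (a point): Middle of the foot's front edge, at its underside: 90 from the heel along the rest's own z. Fallen, this is the upper edge, 90 above the bench. Pushed here towards the rest's own -y (from the board side), the rest turns about its heel, balances after about 40 degrees and then drops onto its foot by itself.
- board_top (a point): Middle of the board's top edge, at its back: 120 from the heel along the rest's own y. The board's back is flush with the foot's rear face. Two dowels 8 in diameter stick out 14 from the board's front, 85 from the heel along y, 30 either side of the middle.
- heel_a (a point): Point on the heel line of the rest, 50 from its middle in its own -x.
- heel_b (a point): Point on the heel line of the rest, 50 from its middle in its own +x.
- stop: The fixed wooden stop strip on the bench, 460 long, 22 thick, 30 high. Origin: on the bench surface at its working face, the upright face towards the rests. Own x runs along the face, the strip reaching from -180 to +280; own y points away from the rests, into the strip (the face is y = 0).
- other_stand: The other rest, same make, standing with its back against the strip near its +x end; leave alone. Origin: middle of its heel; z up, foot towards its -y.
- ocarina_a: Terracotta ocarina lying near the rests, about 145 x 90 x 59 high; leave alone. Origin under its middle.
- ocarina_b: Dark wooden ocarina of the same size; leave alone. Origin under its middle.
- glue_bottle: White bottle, 50 in diameter, 130 high; leave alone. Origin: centre of its underside.
- tin: Flat brass tin, 56 in diameter, 30 high, by the robot's end of the strip; leave alone. Origin: centre of its underside.
- jar: Amber glass jar, 60 in diameter, 70 high; leave alone. Origin: centre of its underside.
- screwdriver: Screwdriver lying on the bench; leave alone. Origin under its middle.
- mallet: Hammer lying on the bench; leave alone. Origin under its middle.
Mind the look-alikes: they are no part of the job. Leave any green look-alike of the stand alone.

How it is judged:
By the outcome, as a careful person would: the job done as asked, in the order asked, and still so for the second after the job is handed in, with the robot touching nothing.
It also fails if it takes over 53 s, if anything falls off the work surface, if the arm or the gripper's body presses on something with over 40 N, if the wrist force passes 120 N, or if a joint passes its speed limit or range.

## Working session

There is one attempt and no reset: what is moved stays moved. The work goes in short steps, Python scripts to look and compute and a shell command to move; the robot and the scene stay as the last step left them, time stands still between calls to the robot, and variables do not carry over. Pictures are saved under pics/ and viewed, at most 10 in all, crops included, and the job is handed in when it is done.

```bash
mkdir -p pics; ls; python3 - <<'E'
from plant import ctrl
import cv2, numpy as np
o=ctrl.get_obs(); print(o['clock'],o['tool_pos'],o['orientation'],o['opening'])
ims=[]
for n in ("scene","top"):
    s=ctrl.snapshot(n); ims.append(s['frame'][:,:,::-1])
    print(n,s['K'].round(1).tolist(),s['R'].round(3).tolist(),s['t'].round(3).tolist())
    for th in ("stand","foot_edge","board_top","heel_a","heel_b","stop","other_stand","ocarina_a","glue_bottle","tin","jar","screwdriver","mallet"):
        print(th,[(round(d['p'],2),np.round(d['location'],3).tolist()) for d in ctrl.mark_of(s,th)][:4])
cv2.imwrite('pics/scene.png',ims[0]);cv2.imwrite('pics/top.png',ims[1])
E
```

```text
pics
0.0 [ 0.22682278 -0.63555093  0.40373682] [ 1.79909230e+02 -6.66339949e-03 -1.60365788e+02] 0.08705299149142118
scene [[466.3, 0.0, 255.4], [0.0, 466.3, 197.7], [0.0, 0.0, 1.0]] [[-0.391, 0.92, -0.008], [0.706, 0.294, -0.645], [-0.591, -0.257, -0.765]] [0.22, -0.312, 1.651]
stand [(0.89, [0.325, -0.009, -0.001]), (0.76, [0.546, 0.031, -0.002]), (0.62, [0.491, 0.446, 0.0])]
foot_edge [(0.91, [0.299, 0.251, 0.09]), (0.72, [0.323, -0.01, 0.089]), (0.58, [0.494, 0.446, 0.093])]
board_top [(0.84, [0.413, -0.078, -0.001]), (0.73, [0.26, 0.366, -0.003]), (0.69, [0.534, 0.153, -0.001])]
heel_a [(0.97, [0.349, 0.274, 0.004]), (0.86, [0.59, 0.036, -0.002]), (0.74, [0.495, 0.025, 0.002]), (0.71, [0.54, 0.429, -0.001])]
heel_b [(0.97, [0.349, 0.274, 0.004]), (0.86, [0.59, 0.036, -0.002]), (0.74, [0.495, 0.025, 0.002]), (0.71, [0.54, 0.429, -0.001])]
stop [(0.9, [0.607, 0.236, -0.003])]
other_stand [(0.84, [0.774, 0.216, -0.0])]
ocarina_a [(0.65, [0.645, -0.324, -0.0]), (0.62, [0.754, -0.023, 0.003])]
glue_bottle [(0.71, [0.524, -0.346, -0.001]), (0.22, [0.363, 0.126, 0.002])]
tin [(0.84, [0
[... 864 characters left out ...]
heel_b [(0.83, [0.492, 0.024, 0.002]), (0.83, [0.538, 0.429, -0.0]), (0.75, [0.254, 0.242, -0.001]), (0.74, [0.349, 0.276, 0.0])]
stop [(0.9, [0.607, 0.235, 0.003]), (0.45, [0.752, -0.027, 0.0]), (0.44, [0.488, 0.029, -0.0]), (0.26, [0.534, 0.152, 0.0])]
other_stand [(0.87, [0.768, 0.217, -0.001])]
ocarina_a [(0.67, [0.755, -0.024, 0.0]), (0.59, [0.648, -0.324, -0.004])]
glue_bottle [(0.78, [0.527, -0.348, -0.0]), (0.65, [0.383, -0.322, 0.002])]
tin [(0.54, [0.366, 0.128, -0.002])]
jar [(0.88, [0.386, -0.321, -0.0]), (0.69, [0.525, -0.468, -0.001]), (0.58, [0.364, 0.127, 0.0]), (0.29, [0.545, 0.034, 0.088])]
screwdriver [(0.64, [0.751, -0.142, -0.001])]
mallet [(0.73, [0.522, -0.468, -0.0])]
```

View pics/scene.png

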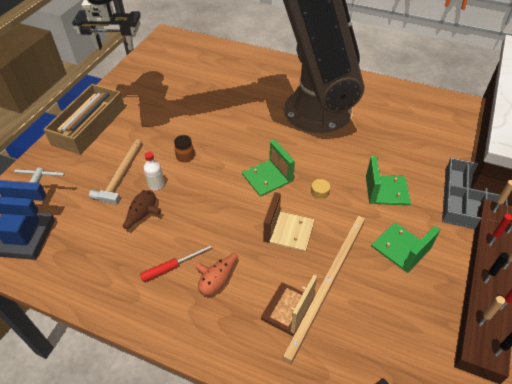

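View pics/top.png

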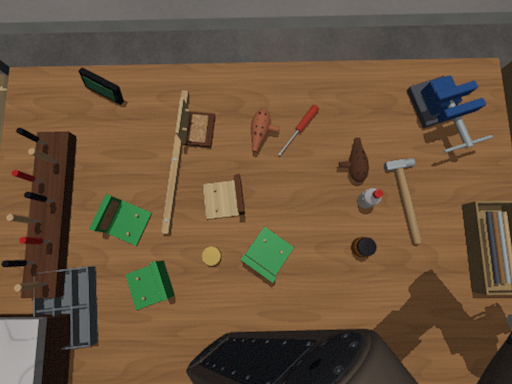

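The candidates for the fallen rest, with top-image pixels, are:
- the wooden one with a dark foot on edge, at (225,198)
- three green look-alikes, at (267,254), (150,285) and (122,220)
- the standing rest, at (198,128), which must stay put

I choose the wooden one at (225,198). Its foot is at (240,194) and its board points towards the strip.

```bash
cat > h.py <<'E'
from plant import ctrl
import cv2, numpy as np
from scipy.spatial.transform import Rotation as Ro
def ray(s,uv,z):
    uv=np.atleast_2d(uv).astype(float)
    d=(np.linalg.inv(s['K'])@np.c_[uv,np.ones(len(uv))].T).T@s['R']; c=-s['R'].T@s['t']
    return c+d*((z-c[2])/d[:,2])[:,None]
def todo(pos,yaw):
    "shift (mm) / turn (deg) in tool axes from the present pose to fingertip pos with the tool down at yaw"
    o=ctrl.get_obs(); R=Ro.from_euler('xyz',o['orientation'],degrees=True)
    T=Ro.from_euler('xyz',[180,0,yaw],degrees=True)
    p=np.array(pos)+[0,0,.178]
    return (R.inv().apply(p-o['tool_pos'])*1000).round(0),(R.inv()*T).as_rotvec(degrees=True).round(1)
E
python3 - <<'E'
from h import *
s=ctrl.snapshot('top'); f=s['frame']
c=cv2.resize(f[80:280,150:310],None,fx=3,fy=3,interpolation=cv2.INTER_CUBIC); cv2.imwrite('pics/crop.png',c[:,:,::-1])
t=ctrl.trace(s,'stop')[0]; m=t['pixels']; print(t['p'])
rows=[r for r in range(152,228) if m[r].any()]
P=ray(s,[(np.where(m[r])[0].max()+.5,r) for r in rows],0)
v=cv2.fitLine(P[:,:2].astype(np.float32),cv2.DIST_HUBER,0,.002,.01).ravel(); print('strip',v,np.degrees(np.arctan(v[1]/v[0])))
for th in ('stand','heel_a','foot_edge','board_top'):
    print(th,[np.round(d['location'],3).tolist() for d in ctrl.mark_of(s,th)])
print(todo([.541,.07,.15],-84))
E
```

```text
0.61
strip [ 0.99418217 -0.10771184  0.5711855   0.24110079] -6.1834292
stand [[0.3, 0.25, 0.002], [0.32, -0.004, -0.0], [0.544, 0.031, 0.001], [0.494, 0.449, 0.0]]
heel_a [[0.348, 0.276, -0.0], [0.291, -0.05, 0.001], [0.592, 0.036, 0.002], [0.35, 0.031, 0.003], [0.252, 0.24, -0.003], [0.488, 0.027, 0.003], [0.536, 0.426, 0.004], [0.449, 0.464, 0.001]]
foot_edge [[0.301, 0.254, 0.089], [0.321, -0.006, 0.093], [0.496, 0.453, 0.091], [0.543, 0.036, 0.087]]
board_top [[0.418, -0.077, -0.0], [0.26, 0.369, -0.001], [0.534, 0.153, -0.002], [0.447, 0.339, 0.002]]
(array([-533.,  559.,   77.]), array([ -0. ,   0. , -76.4]))
```

View pics/crop.png

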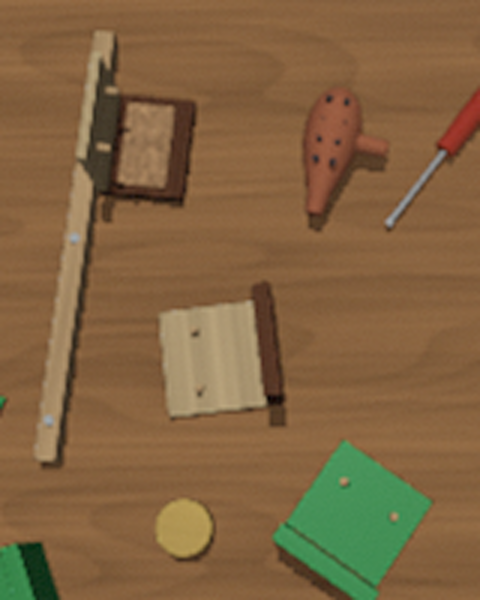

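The crop shows the wooden rest with its dark foot at crop (268,345), its board towards the strip and dowels at (195,333) and (203,392). That confirms the choice. The strip runs at −6.2° and the rest's heel at about +5.5°.

```bash
python3 -m inch '[1,-170,180,0,0,0,0, 1,-170,180,0,0,0,0, 1,-170,180,0,0,0,0, 1,-170,180,0,0,0,0, 1,-170,180,0,0,0,0]'
python3 -m inch '[1,-170,180,0,0,0,0, 1,-170,180,0,0,0,0, 1,-170,180,0,0,0,0, 1,-170,180,0,0,0,0, 1,-170,180,0,0,0,0]'
python3 -m inch '[1,-170,180,0,0,0,-40, 1,-170,180,0,0,0,-40, 1,-170,180,0,0,0,-40, 1,-170,180,0,0,0,-40, 1,-170,180,0,0,0,-40]'
python3 -c "
from h import *
o=ctrl.get_obs();print(o['orientation'],todo([.538,.082,.15],-84.5))"
```

```text
clock: 2.2
tool_pos: [0.3268, -0.4072, 0.4048]
orientation: [-180.0, 0.0, -160.4]
force: [0.9, -0.1, -0.1]
opening: 0.0531
gripper_force: 0.0
clock: 2.7
tool_pos: [0.4263, -0.1804, 0.4052]
orientation: [-180.0, 0.1, -160.3]
force: [1.3, -0.3, 0.1]
opening: 0.0132
gripper_force: 0.0
clock: 3.2
tool_pos: [0.5261, 0.0465, 0.4051]
orientation: [-180.0, 0.0, -120.0]
force: [2.4, -0.9, 0.2]
opening: 0.0002
gripper_force: 0.0
[-1.79960395e+02  4.54857272e-02 -1.19982945e+02] (array([-37.,   7.,  77.]), array([ -0.1,   0. , -35.5]))
```

```bash
python3 -m inch '[1,-37,7,77,0,0,-35.5, 1,-37,7,77,0,0,-35.5, 1,-37,7,77,0,0,-35.5, 1,-37,7,77,0,0,-35.5, 1,-37,7,77,0,0,-35.5]'
python3 - <<'E'
from h import *
print(todo([.538,.082,.07],-84.5))
s=ctrl.snapshot('wrist'); cv2.imwrite('pics/w1.png',s['frame'][:,:,::-1])
for th in ('stand','heel_a','foot_edge','board_top'):
    print(th,[np.round(d['location'],3).tolist() for d in ctrl.mark_of(s,th)])
E
```

```text
clock: 3.7
tool_pos: [0.5384, 0.08, 0.3274]
orientation: [180.0, -0.0, -84.7]
force: [-0.7, 0.2, 0.1]
opening: 0.0005
gripper_force: 0.0
(array([-2.,  0., 79.]), array([ 0. , -0. , -0.2]))
stand [[0.319, -0.007, -0.001], [0.54, 0.034, 0.0], [0.304, 0.258, 0.006]]
heel_a [[0.35, 0.039, 0.001], [0.289, -0.048, -0.004], [0.593, 0.04, 0.004], [0.495, 0.025, 0.003], [0.349, 0.272, -0.001], [0.25, 0.238, 0.002]]
foot_edge [[0.544, 0.031, 0.089]]
board_top [[0.532, 0.146, 0.001], [0.42, -0.076, 0.0]]
```

View pics/w1.png

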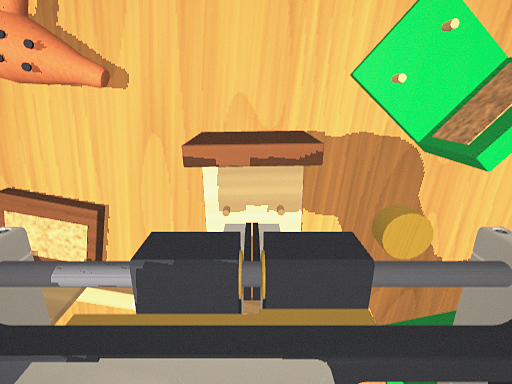

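The wrist view has the closed fingers centred between the dowels, at (228,210) and (281,210), and the foot edge ahead of them at (255,150). Next I descend and push along tool +x.

```bash
python3 -m inch '[1,-2,0,40,0,0,0, 1,-2,0,79,0,0,0, 1,-2,0,79,0,0,0, 1,8,0,79,0,0,0, 1,16,0,79,0,0,0]'
python3 -m inch '[1,6,0,0,0,0,0, 1,12,0,0,0,0,0, 1,18,0,0,0,0,0, 1,24,0,0,0,0,0, 1,30,0,0,0,0,0]'
python3 - <<'E'
from h import *
s=ctrl.snapshot('scene'); cv2.imwrite('pics/s2.png',cv2.resize(s['frame'][130:310,200:400],None,fx=3,fy=3)[:,:,::-1])
E
```

```text
clock: 4.45
tool_pos: [0.5407, 0.0635, 0.2506]
orientation: [-179.9, 0.0, -84.8]
force: [-0.3, 0.8, 0.4]
opening: 0.0002
gripper_force: 0.0
clock: 4.95
tool_pos: [0.5425, 0.0334, 0.2489]
orientation: [-180.0, 0.0, -84.9]
force: [0.5, 0.4, 0.4]
opening: 0.0002
gripper_force: 0.3
```

View pics/s2.png

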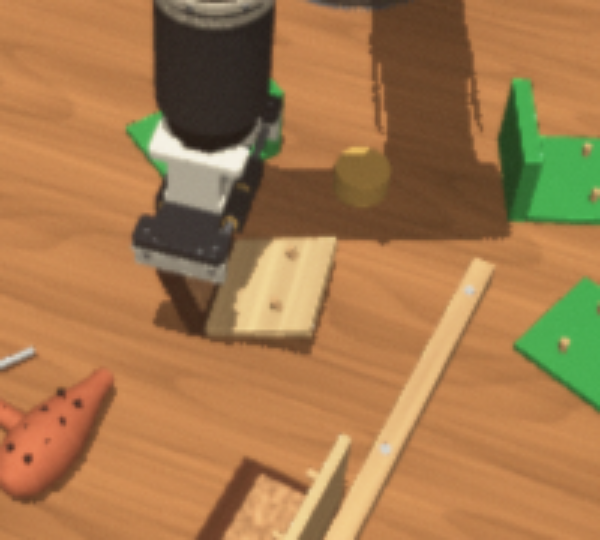

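The foot at (185,300) in the crop has tilted and the board's far end is off the bench, so it is turning about its heel. I keep pushing slowly.

```bash
python3 -m inch '[1,6,0,0,0,0,0, 1,12,0,0,0,0,0, 1,18,0,0,0,0,0, 1,24,0,0,0,0,0, 1,30,0,0,0,0,0]'
python3 - <<'E'
from h import *
s=ctrl.snapshot('scene'); cv2.imwrite('pics/s3.png',cv2.resize(s['frame'][130:310,200:400],None,fx=3,fy=3)[:,:,::-1])
E
```

```text
clock: 5.5
tool_pos: [0.5452, 0.0035, 0.2486]
orientation: [180.0, -0.0, -84.9]
force: [-0.4, -0.3, 0.8]
opening: 0.0004
gripper_force: 0.0
```

View pics/s3.png

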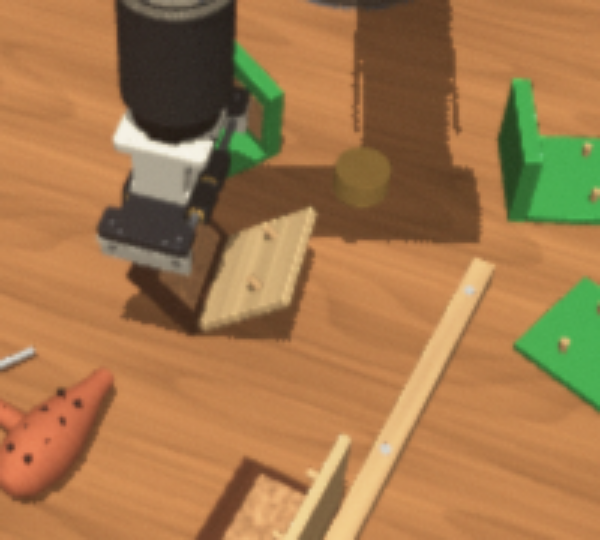

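It is tilted to about 40° now, with the heel still in place, so a little more push should take it over.

```bash
python3 -m inch '[1,6,0,0,0,0,0, 1,11,0,0,0,0,0, 1,16,0,0,0,0,0, 1,16,0,0,0,0,0, 1,16,0,0,0,0,0]'
python3 - <<'E'
from h import *
s=ctrl.snapshot('scene'); cv2.imwrite('pics/s4.png',cv2.resize(s['frame'][130:310,200:400],None,fx=3,fy=3)[:,:,::-1])
for th in ('stand','heel_a','foot_edge','board_top'):
    print(th,[np.round(d['location'],3).tolist() for d in ctrl.mark_of(s,th)])
E
```

```text
clock: 6.05
tool_pos: [0.5466, -0.012, 0.2487]
orientation: [-180.0, 0.0, -84.9]
force: [0.1, -0.3, 0.4]
opening: 0.0004
gripper_force: 0.0
stand [[0.492, 0.447, -0.005], [0.32, -0.009, 0.0], [0.543, 0.027, -0.004], [0.3, 0.254, 0.002]]
heel_a [[0.539, 0.43, 0.0], [0.252, 0.239, -0.002], [0.59, 0.037, -0.0], [0.449, 0.466, 0.001], [0.494, 0.021, 0.002], [0.366, 0.13, 0.003], [0.355, 0.035, -0.001], [0.347, 0.275, 0.001]]
foot_edge [[0.551, -0.057, 0.004], [0.321, -0.007, 0.09], [0.495, 0.444, 0.09]]
board_top [[0.258, 0.363, -0.0], [0.546, 0.026, 0.119], [0.445, 0.337, 0.003], [0.756, -0.023, 0.002]]
```

View pics/s4.png

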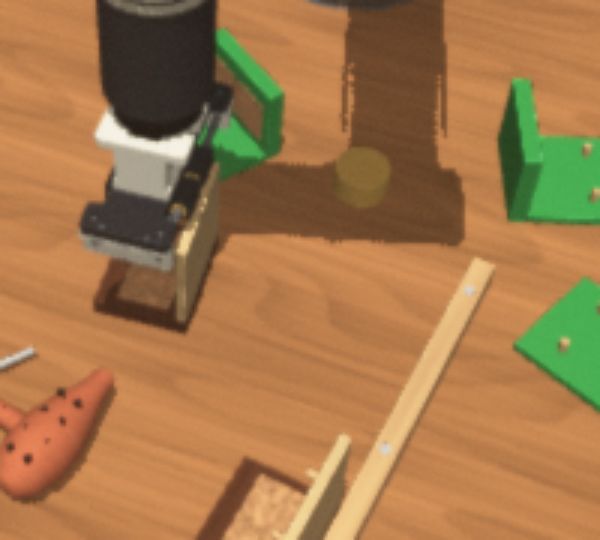

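The rest is standing on its foot. In the crop the board is at (200,250) and the foot at (140,290), with the foot's front edge at about (0.551, −0.057). I bring the fingers in front of the foot, opened to about 50 mm and turned parallel to the strip.

```bash
python3 -m inch '[1,40,0,0,0,0,0, 1,87,0,0,0,0,0, 0.43,87,13,0,0,0,6, 0.43,87,13,0,0,0,11.3, 0.43,87,13,0,0,0,11.3]'
python3 -c "
from h import *
print(todo([.541,-.10,.007],-96.2))"
```

```text
clock: 6.8
tool_pos: [0.5412, -0.1001, 0.2487]
orientation: [-180.0, -0.0, -96.3]
force: [0.4, -1.2, -0.7]
opening: 0.0191
gripper_force: 0.0
(array([-0.,  0., 64.]), array([-0. , -0. , -0.1]))
```

```bash
python3 -m inch '[0.43,0,0,40,0,0,0, 0.43,0,0,64,0,0,0, 0.43,0,0,64,0,0,0, 0.43,-15,0,64,0,0,0, 0.43,-25,0,64,0,0,0]'
python3 -m inch '[0.43,-8,0,0,0,0,0, 0.43,-16,0,0,0,0,0, 0.43,-24,0,0,0,0,0, 0.43,-32,0,0,0,0,0, 0.43,-40,0,0,0,0,0]'
python3 -m inch '[0.43,-8,0,0,0,0,0, 0.43,-16,0,0,0,0,0, 0.43,-24,0,0,0,0,0, 0.43,-32,0,0,0,0,0, 0.43,-40,0,0,0,0,0]'
python3 - <<'E'
from h import *
s=ctrl.snapshot('top'); cv2.imwrite('pics/t5.png',cv2.resize(s['frame'][80:280,150:310],None,fx=3,fy=3)[:,:,::-1])
for th in ('stand','heel_a','foot_edge','board_top'):
    print(th,[np.round(d['location'],3).tolist() for d in ctrl.mark_of(s,th)])
E
```

```text
clock: 7.3
tool_pos: [0.5448, -0.0738, 0.1858]
orientation: [-179.9, -0.0, -96.1]
force: [0.0, -1.0, -0.2]
opening: 0.05
gripper_force: 0.7
clock: 7.8
tool_pos: [0.5488, -0.0345, 0.1851]
orientation: [-179.9, 0.0, -96.2]
force: [0.2, -4.1, 3.5]
opening: 0.0499
gripper_force: 1.9
clock: 8.3
tool_pos: [0.5527, 0.0053, 0.1846]
orientation: [180.0, -0.0, -96.2]
force: [-0.8, -4.2, 3.4]
opening: 0.0499
gripper_force: 2.0
stand [[0.32, -0.002, 0.001], [0.493, 0.448, 0.001], [0.57, 0.105, 0.001]]
heel_a [[0.353, 0.03, -0.002], [0.293, -0.045, 0.001], [0.541, 0.423, 0.004], [0.515, 0.109, 0.002], [0.446, 0.468, 0.002]]
foot_edge [[0.494, 0.448, 0.09], [0.561, 0.019, -0.002], [0.319, -0.004, 0.09], [0.521, -0.466, -0.0]]
board_top [[0.416, -0.078, -0.0], [0.525, -0.465, 0.0]]
```

View pics/t5.png

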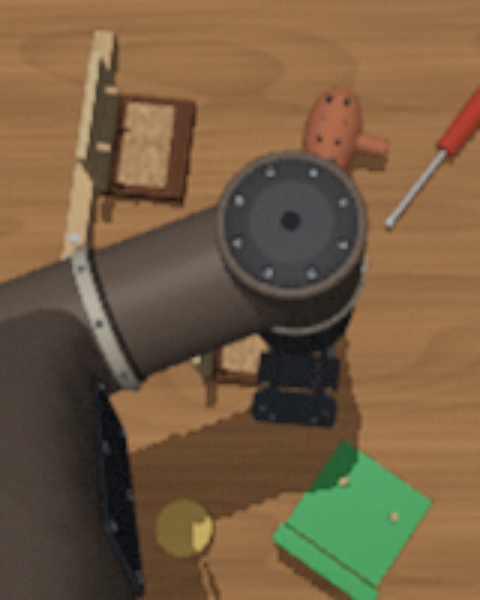

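The arm hides part of the rest, but its visible side at crop (240,360) is parallel to the strip (heel ≈ (0.57, 0.105)). Contact is steady at about 4 N. I push on, slowing near the strip.

```bash
for i in 1 2; do :; done
python3 -m inch '[0.43,-10,0,0,0,0,0, 0.43,-20,0,0,0,0,0, 0.43,-30,0,0,0,0,0, 0.43,-40,0,0,0,0,0, 0.43,-50,0,0,0,0,0]' | grep -E 'tool|force'
python3 -m inch '[0.43,-10,0,0,0,0,0, 0.43,-20,0,0,0,0,0, 0.43,-30,0,0,0,0,0, 0.43,-40,0,0,0,0,0, 0.43,-48,0,0,0,0,0]' | grep -E 'tool|force'
python3 -m inch '[0.43,-6,0,0,0,0,0, 0.43,-12,0,0,0,0,0, 0.43,-18,0,0,0,0,0, 0.43,-22,0,0,0,0,0, 0.43,-26,0,0,0,0,0]' | grep -E 'tool|force'
python3 -m inch '[0.43,-2,0,0,0,0,0, 0.43,-4,0,0,0,0,0, 0.43,-6,0,0,0,0,0, 0.43,-8,0,0,0,0,0, 0.43,-8,0,0,0,0,0]' | grep -E 'tool|force'
python3 - <<'E'
from h import *
s=ctrl.snapshot('scene'); cv2.imwrite('pics/s6.png',cv2.resize(s['frame'][170:350,220:420],None,fx=3,fy=3)[:,:,::-1])
for th in ('stand','heel_a','foot_edge','board_top'):
    print(th,[np.round(d['location'],3).tolist() for d in ctrl.mark_of(s,th)])
E
```

```text
tool_pos: [0.5581, 0.0554, 0.1846]
force: [0.8, -0.4, -1.6]
gripper_force: 0.8
tool_pos: [0.5633, 0.1031, 0.1847]
force: [-0.1, -2.3, -0.5]
gripper_force: 0.8
tool_pos: [0.566, 0.1282, 0.1847]
force: [0.5, -1.3, -0.1]
gripper_force: 1.0
tool_pos: [0.5669, 0.1362, 0.1847]
force: [0.3, -1.8, -0.2]
gripper_force: 0.3
stand [[0.583, 0.233, -0.002], [0.321, -0.007, -0.002], [0.493, 0.449, 0.0], [0.302, 0.255, 0.002], [0.649, -0.327, -0.002]]
heel_a [[0.627, 0.233, 0.002], [0.291, -0.052, -0.001], [0.354, 0.038, 0.001], [0.542, 0.43, -0.001], [0.536, 0.242, 0.001], [0.446, 0.465, 0.002], [0.346, 0.276, 0.002], [0.253, 0.236, -0.0]]
foot_edge [[0.493, 0.444, 0.092], [0.325, -0.01, 0.088], [0.574, 0.151, 0.004], [0.3, 0.254, 0.087], [0.644, -0.326, 0.001]]
board_top [[0.415, -0.076, -0.003], [0.445, 0.336, -0.0], [0.262, 0.365, -0.001], [0.585, 0.233, 0.12]]
```

View pics/s6.png

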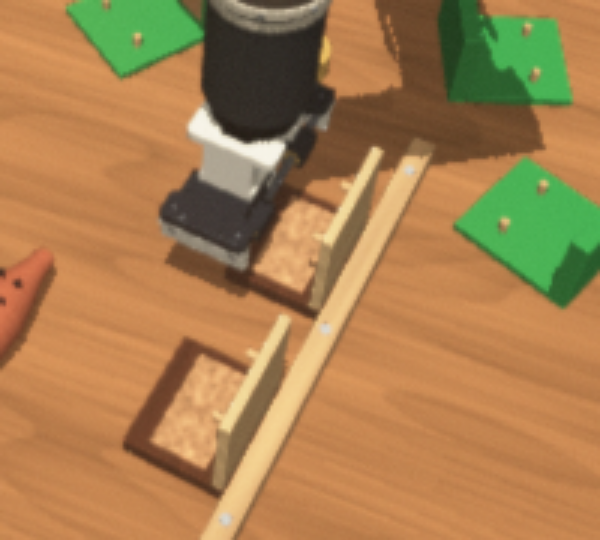

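The rest is standing a few mm short of the strip, with its board at crop (345,230) parallel to the strip. I creep on while watching the force.

```bash
python3 -m inch '[0.43,-1,0,0,0,0,0, 0.43,-2,0,0,0,0,0, 0.43,-3,0,0,0,0,0, 0.43,-4,0,0,0,0,0, 0.43,-4,0,0,0,0,0]' | grep -E 'tool|force'
python3 -m inch '[0.43,-1,0,0,0,0,0, 0.43,-1,0,0,0,0,0, 0.43,-2,0,0,0,0,0, 0.43,-2,0,0,0,0,0, 0.43,-2,0,0,0,0,0]' | grep -E 'tool|force'
```

```text
tool_pos: [0.5671, 0.1394, 0.1848]
force: [-1.0, -5.9, 3.6]
gripper_force: 3.1
tool_pos: [0.5672, 0.1399, 0.1848]
force: [2.0, -14.9, 5.6]
gripper_force: 7.1
```

The force rose to 15 N and the finger stopped advancing, so the rest is seated on the strip. I back off, rise, and check.

```bash
python3 -m inch '[0.43,2,0,0,0,0,0, 0.43,6,0,0,0,0,0, 0.43,20,0,0,0,0,0, 0.43,45,0,0,0,0,0, 0.43,60,0,-40,0,0,0]' | grep -E 'tool|force'
python3 -m inch '[0.43,50,0,-50,0,0,0, 0.43,100,0,-80,0,0,0, 0.43,150,0,-120,0,0,0, 0.43,180,0,-120,0,0,0, 0.43,180,0,-120,0,0,0]' | grep -E 'clock|tool|force'
python3 - <<'E'
from h import *
s=ctrl.snapshot('scene'); a=s['frame'][170:350,220:420]
for th in ('stand','heel_a','board_top','foot_edge','other_stand'):
    print(th,[np.round(d['location'],3).tolist() for d in ctrl.mark_of(s,th)])
s=ctrl.snapshot('top'); b=s['frame'][80:260,140:340]
for th in ('stand','heel_a','board_top','foot_edge','other_stand'):
    print(th,[np.round(d['location'],3).tolist() for d in ctrl.mark_of(s,th)])
cv2.imwrite('pics/s7.png',cv2.resize(np.hstack([a,b]),None,fx=2,fy=2,interpolation=cv2.INTER_CUBIC)[:,:,::-1])
E
```

```text
tool_pos: [0.5586, 0.0801, 0.2203]
force: [0.4, -0.3, -0.6]
gripper_force: 0.0
clock: 12.8
tool_pos: [0.5411, -0.0999, 0.3472]
force: [0.8, 0.5, -0.6]
gripper_force: 0.0
stand [[0.3, 0.255, -0.001], [0.754, -0.144, 0.001], [0.581, 0.238, -0.001], [0.493, 0.448, -0.002], [0.321, -0.006, -0.001], [0.518, -0.468, 0.002]]
heel_a [[0.253, 0.239, -0.004], [0.539, 0.432, 0.002], [0.533, 0.244, 0.001], [0.35, 0.272, 0.0], [0.351, 0.037, -0.0], [0.292, -0.051, 0.002], [0.447, 0.461, 0.002]]
board_top [[0.443, 0.335, -0.0], [0.584, 0.237, 0.119], [0.414, -0.077, -0.003]]
foot_edge [[0.492, 0.444, 0.092], [0.322, -0.008, 0.086], [0.573, 0.152, 0.005], [0.302, 0.253, 0.088]]
other_stand [[0.769, 0.215, -0.0], [0.364, 0.127, -0.001]]
stand [[0.323, -0.004, 0.002], [0.493, 0.445, 0.0]]
heel_a [[0.54, 0.428, -0.0], [0.45, 0.466, -0.001], [0.351, 0.031, 0.001], [0.291, -0.045, 0.0]]
board_top [[0.45, 0.34, 0.001], [0.259, 0.364, -0.001], [0.418, -0.079, -0.002]]
foot_edge [[0.32, -0.003, 0.09], [0.495, 0.452, 0.092]]
other_stand [[0.769, 0.217, -0.002]]
```

View pics/s7.png

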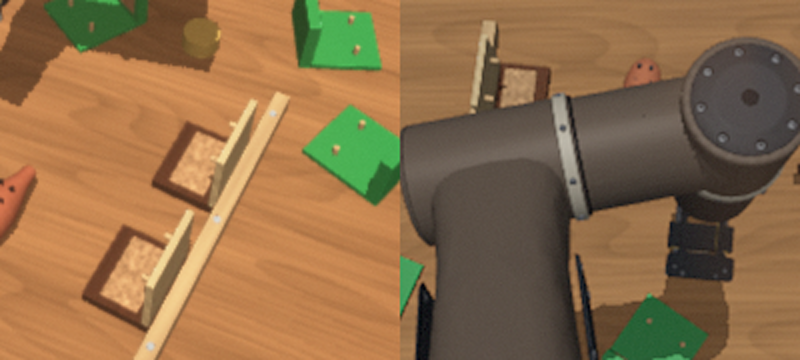

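The rest stands with its back against the strip at (235,150), the same way as the other rest at (170,265), and the gripper is clear. Its heel measures y = 0.238 against a face at 0.240, which is within measuring error.

```bash
python3 -c "
from plant import ctrl
print(ctrl.close_job())"
```

```text
the job is handed in; nothing more can be done
None
```

The fallen wooden rest was pushed upright onto its foot and then pushed along the bench until its back seated against the stop strip; the job is handed in at about 13 s, with no result returned, and nothing else was touched as far as the pictures show.

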